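# Screw the clamp cap onto the mounting arbor of the roundness tester

### The job

Fit the large knurled clamp cap onto the threaded arbor that carries the bearing on the roundness tester: set it upright over the arbor's nose and, keeping light pressure on it, turn it backwards (anticlockwise from above) so that it climbs the thread until you feel it drop into the thread start, then screw it in clockwise until its skirt is fully down on the bearing, finger-tight, and let go. The spindle is delicate, so never press or wedge the cap on the arbor with 30 N or more, do not overtighten it, and keep it straight so that it does not cross-thread. Leave the bearing on its seat and the other things on the bench where they are.

Things in the scene. Friction and masses are not known exactly. Their poses are not given: they have to be found in the camera images.
- cap: The clamp cap to fit: black steel, round, about 0.22 kg, the larger of the two knurled caps. A skirt 55 mm in diameter and 34 mm high, open below; on top a knurled round grip 34 mm in diameter, 26 mm high (60 mm in all), with a 10 mm wide shoulder round its foot. Stands on the bench. Origin: centre of the underside of the skirt; z up along its axis.
- cap_grip (a point): Centre of the cap's knurled grip, on its axis 47 mm above the underside: a good place to hold it, from above, at any turn. A grip of 60 N turns it without slipping.
- cap_thread (a point): On the cap's axis 2 mm above its underside, where the thread inside it begins: right-hand, three starts 120 degrees apart, like the arbor's. Core diameter 34 mm. Where round the rim the starts lie is not marked or told. One turn clockwise (from above) takes the cap down by 21 mm, 3.34 mm a radian; pitch 7 mm.
- arbor: Steel mounting arbor fixed upright on the tester's rotary table; it neither turns nor gives. A flange 72 mm wide and 12 mm high, a spigot with the bearing on it, and above the bearing a threaded stub, 41 mm in diameter (core 32 mm). Origin: on its axis at the table's top face. In its thread the cap has 1 mm play up and down; held higher than that, the blunt thread ends butt.
- thread_top (a point): Where the arbor's three threads end bluntly, on its axis 19.5 mm above seat. Set down at any turn, the cap comes to rest on the thread with its skirt 10.5 to 17.5 mm above seat. Turned anticlockwise in contact it climbs 3.34 mm a radian up to 17.5 mm, then drops by 7 mm, after a third of a turn at most. From the drop it is half a turn clockwise to home.
- nose (a point): Centre of the arbor's top end, on its axis, 27 mm above seat: a plain chamfered nose 32 mm in diameter (25 mm at its end) that leads the cap on with 1 mm of room all round.
- seat (a point): On the arbor's axis in the plane of the bearing's top face (28 mm above the arbor's origin). The cap is home when its origin comes to this point, at any turn. It turns freely (under 0.1 N m) until then; 0.25 N m makes it finger-tight, over 1 N m is too much. Let go, it stays where it is.
- bearing: Ball bearing 75 mm outside, 45 mm bore, 16 mm high, lying loose over the arbor's spigot on its flange. Origin: centre of its underside, 16 mm below seat.
- tester: Roundness tester, fixed. Black base, cream top 107 mm high, x -140 to 170 mm, y -120 to 250 mm from the origin, which lies at bench level on the axis of its round steel table (190 mm wide, top 127 mm high). y points to its column: 40 by 50 mm, 467 mm tall, at x 110, y 220 mm; the probe carriage on it spans x 70 to 170, y 180 to 375 mm, from 290 mm up. Keep the arm clear of it.
- cap_small: The smaller knurled cap, 38 mm in diameter and 40 mm high, of another arbor: not to be used. Origin: centre of its underside.
- bearing_spare: A second bearing like the first, lying flat on the bench. Origin: centre of its underside.
- master: Stepped steel setting master, 52 mm in diameter, 30 mm high. Origin: centre of its underside.
- indicator: Dial indicator lying on its back, 56 mm in diameter, 18 mm high, its stem along +x to 79 mm from the centre. Origin: centre of its underside.
- hexkey: L-shaped hexagon key of 6 mm, legs 90 mm (along +x) and 30 mm, lying flat. Origin: on the bench below the free end of the long leg.
- oil: Small white oil bottle, 44 mm in diameter, 110 mm high. Origin: centre of its underside.
- screwdriver: Screwdriver 190 mm long, lying along its x axis, handle to -x. Origin: on the bench under it, near its middle.
There are look-alikes about, which are no part of the job. What is shaped like the cap but orange or purple is not meant.

How it is judged (in metres and radians):
On the way, in this order (a step that is already met when the one before it is completed fails the run):
1. backing off, the upright cap climbs to the top end of the arbor's thread, its skirt 16.3 to 18.2 mm above the bearing, in contact with the arbor (horizontal distance between cap and seat below 0.004 m and angle between cap's own z axis and vertical below 0.07 rad and z of cap in the frame of seat between 0.0163 and 0.0182 m and contact force between cap and arbor above 0.5 N), for 0.1 s.
2. it has dropped one pitch into the thread start, upright, its skirt 7 to 12.5 mm above the bearing (horizontal distance between cap and seat below 0.003 m and angle between cap's own z axis and vertical below 0.07 rad and z of cap in the frame of seat between 0.007 and 0.0125 m), for 0.1 s.
At the end, for the whole second after the job is handed in: the cap is screwed home: its skirt within 1.3 mm of the bearing's top face, on the arbor's axis within 2.5 mm, tilted less than 0.03 rad, at rest; the bearing is still seated on the arbor (z of cap in the frame of seat between -0.002 and 0.0013 m and horizontal distance between cap and seat below 0.0025 m and angle between cap's own z axis and vertical below 0.03 rad and linear speed of cap below 0.01 m/s and horizontal distance between bearing and seat below 0.003 m and z of bearing in the frame of seat below -0.0145 m); the robot touches nothing.
It fails at once if before the cap is home, it is pressed or wedged on the arbor with over 30 N (z of cap in the frame of seat above 0.002 m and contact force between cap and arbor above 30 N).
It fails at once if the cap is overtightened: it bears on the bearing with over 120 N (contact force between cap and bearing above 120 N).
It fails at once if the cap is cross-threaded: tilted over 0.12 rad while on the arbor's thread (horizontal distance between cap and seat below 0.012 m and z of cap in the frame of seat between -0.005 and 0.02 m and angle between cap's own z axis and vertical above 0.12 rad).
It fails at once if another thing on the bench is moved by over 20 mm, or the bearing by over 6 mm (distance of any of cap_small, bearing_spare, master, indicator, hexkey, oil, screwdriver from where it was at the start of the episode above 0.02 m or distance of bearing from where it was at the start of the episode above 0.006 m).
It also fails if it takes over 67 s, if anything falls off the work surface, if the arm or the gripper's body presses on something with over 40 N, if the wrist force passes 120 N, or if a joint passes its speed limit or range.

### The arm

A 6-joint arm with a two-finger parallel gripper is mounted at the origin on the work surface. World frame = base frame: x ahead of the robot, y to its left, z up, the work surface at z = 0. Lengths are in m, angles in degrees, forces in N, time in s.
With the tool pointing down it reaches from about 0.25 to 0.775 m from the base axis. Payload 4 kg.
Tool frame: the origin (TCP) lies midway between the tips of the shut fingers; the grasp point (between the pads) lies 19 mm behind it; x points along the fingers, y is the direction in which the jaws open and shut, and the axes are right-handed (so a half turn about x gives the same grasp; the last joint's range is limited). The gripper opens to 85 mm and grips with 20 to 120 N. Pads are 22 mm wide; open, the fingers measure 114 mm over their backs; the gripper's body (76 mm by 85 mm) begins 54 mm behind the grasp point. The pads swing forward as they close: fully open they stand 13 mm farther back than shut.
Start: joints at [-77.183, 4.996, 78.535, -0, 96.463, -5.907], TCP at [0.177, -0.521, 0.231] pointing down, gripper open.
Joint ranges: [-177.83, 177.83], [-43.37, 116.18], [15.69, 146.23], [-61.86, 241.86], [9.47, 152.12], [-147.06, 147.06]. Speed limits (degrees/s): [159.86, 159.86, 180, 180, 180, 180].

### API

Orientations are given as a 3x3 rotation matrix whose columns are the frame's x, y, z axes.
In Python, from workcell import env, vision, ticket gives the robot as it stands.
- The arm moves only by the tool send_rows, never from a script. Its argument "increments" is a list of rows, each a list of 5 numbers: the opening, from 0 (shut) to 1 (fully open), then the shift along the tool's x, y, z in mm, then the turn about the tool's x in degrees. In form: [[jaw, dx, dy, dz, turn], ...]. A call has exactly 10 rows; each row shifts and turns the commanded pose from where the row before left it, along the tool's axes as they then stand; what a row does not reach is not made up. A row lasts 1/8 s, in which the tool goes at most 62.5 mm and 10.7 degrees, less where a joint would pass 70% of its speed; a pose out of reach is approached as far as the arm can. A call is refused whole if a number of a shift passes 62.5 or a number of a turn 10.7, either way. A call with a gripper value outside its range is refused whole. The fingers move at their own pace and stop on an object; the grip force is fixed at half the most. Time passes only in rows, so rows that do not move let the fingers close, or fill a call up. It gives the time, the measured TCP pose, the force and the opening at its end, in the units of the state.
- env.get_state(): the state, without advancing time (a new reading comes with each control period).
- vision.grab_frame(name): name is "side" or "top"; returns (picture, depth): 384x512x3 uint8, red, green, blue; 384x512 float32, m along the optical axis (not along the pixel's ray), 0 where there is no reading.
- vision.get_calibration(name): a dict with "vfov" (degrees; the focal length in pixels is half the picture's height over the tangent of half this angle, whatever the lens; pixels are square), "cx", "cy" (the principal point, pixels), "position" and "attitude" of the camera in the world. Camera axes: x right, y up, looking along -z (the intrinsics and any distortion apply to the point x, -y, -z); pixel columns grow to the right and rows downward; lengths in m; the calibration is good to about 2 mm. A picture is of the moment at which its call begins. get_calibration takes no time and is no camera call.
- ticket.close_job(): hands the job in, once; it reports no verdict.
The state is a dict: "clock": time; "joints": joint angles; "qvel": joint speeds; "effort": joint torques, N m; "ee_pos": TCP position; "tcp_rot": TCP orientation; "ft_force": force on the tool from outside, world axes, zero at the start; "wrist_torque": the same for the moment, N m; "gripper_width": finger opening in m.
Only numpy, scipy, OpenCV 4.12 (cv2) and the standard library are available. Lean on these libraries where they do the work, as an engineer would, in place of code of your own. Each camera call takes 0.05 s, during which the arm holds its last target.

## Working session

There is one attempt and no reset: what is moved stays moved. The work goes in short steps, Python scripts to look and compute and a tool call to move; the robot and the scene stay as the last step left them, time stands still between calls to the robot, and variables do not carry over. Pictures are saved under pics/ and viewed, and the job is handed in when it is done.

Besides the shell and the picture viewer there is one more tool, called after ">>>" as name(argument=value, ...) on one line, values as JSON. send_rows: Moves the arm, as the interface text tells. Its arguments: {"type":"object","properties":{"increments":{"type":"array"}},"required":["increments"]}

```bash
ls; mkdir -p pics
cat > h.py <<'E'
import numpy as np, cv2
from workcell import env, vision, ticket
def shot(n,f):
    im,d=vision.grab_frame(n); np.savez('%s.npz'%f,im=im,d=d); cv2.imwrite('pics/%s.png'%f,im[:,:,::-1]); return im,d
def rot(c):
    return np.array(c['attitude'])
E
python3 - <<'E'
from h import *
for n in('side','top'):
    print(vision.get_calibration(n)); shot(n,n+'0')
s=env.get_state(); print(s)
E
```

```text
pics
{'vfov': 49.28810149993507, 'cx': 256.92777108944256, 'cy': 191.20262432854244, 'position': array([0.21883981, 0.61111028, 0.59883021]), 'attitude': array([[-0.92466136,  0.17939596, -0.3358846 ],
       [-0.38048074, -0.47083624,  0.79595706],
       [-0.01535516,  0.86378836,  0.50362079]])}
{'vfov': 57.4052811958294, 'cx': 262.5247585859536, 'cy': 194.91727690238014, 'position': array([ 0.44177379, -0.14802692,  0.86223635]), 'attitude': array([[-2.46802251e-02,  9.93473935e-01, -1.11357202e-01],
       [-9.99691778e-01, -2.48262802e-02,  7.50366430e-05],
       [-2.69003814e-03,  1.11324731e-01,  9.93780443e-01]])}
{'clock': 0.1, 'joints': array([-7.71834724e+01,  5.03700188e+00,  7.86185564e+01, -1.23747564e-03,
        9.64632966e+01, -5.90671246e+00]), 'qvel': array([ 0.05088223, -0.15252511, -0.2619052 ,  0.07338475, -0.07450405,
        0.04315482]), 'effort': array([ 2.27842938e-03, -3.53014255e+01, -3.14218247e+01, -1.93663163e-05,
        7.92317209e-03,  3.56521660e-06]), 'ee_pos': array([ 0.1764385 , -0.52044218,  0.23021401]), 'tcp_rot': array([[-4.81091419e-04,  3.20994388e-01, -9.47080974e-01],
       [ 2.01796382e-03, -9.47078844e-01, -3.20994691e-01],
       [-9.99997848e-01, -2.06560293e-03, -1.92123557e-04]]), 'ft_force': array([-0.04313043,  0.72339046,  0.14172269]), 'wrist_torque': array([ 0.06144373,  0.00482889, -0.01718498]), 'gripper_width': 0.0854023712981807}
```

View pics/side0.png

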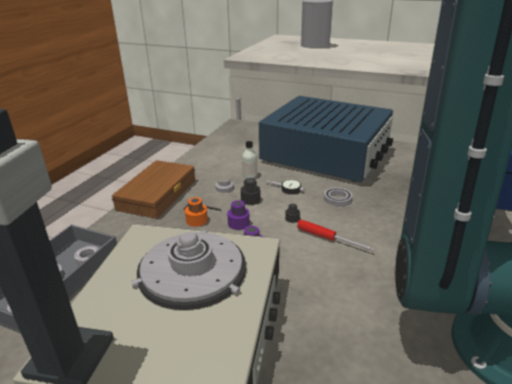

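View pics/top0.png

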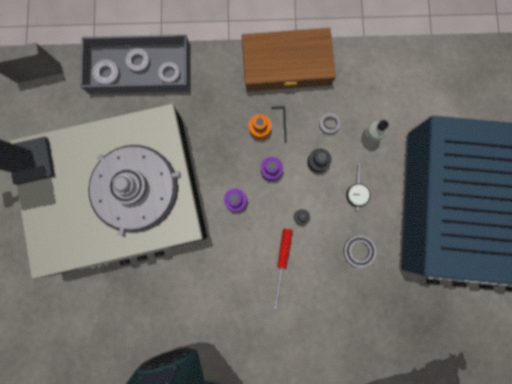

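The top view shows the black cap at about (319,160), the small cap at (302,217) and the arbor at about (125,186). The tester is at left and the oil bottle at (377,130).

```bash
cat >> h.py <<'E'
def back(n,u,v,z=None,d=None):
    c=vision.get_calibration(n); f=192/np.tan(np.radians(c['vfov']/2))
    r=np.array([(u-c['cx'])/f,-(v-c['cy'])/f,-1.0]); R=np.array(c['attitude']); p=np.array(c['position'])
    w=R@r
    k=d if d is not None else (z-p[2])/w[2]
    return p+k*w
def cloud(n,d):
    c=vision.get_calibration(n); f=192/np.tan(np.radians(c['vfov']/2))
    v,u=np.mgrid[:384,:512]
    r=np.stack([(u-c['cx'])/f*d,-(v-c['cy'])/f*d,-d],-1)
    P=r@np.array(c['attitude']).T+np.array(c['position']); P[d<=0]=np.nan; return P
E
python3 - <<'E'
from h import *
for n in('top','side'):
    D=np.load(n+'0.npz'); P=cloud(n,D['d'])
    pts=dict(top=[(319,158),(319,165),(302,217),(122,185),(140,170),(123,165),(300,300),(70,130),(480,360),(260,40),(100,210)],side=[(250,183),(189,238),(190,270),(160,290),(300,180),(240,330)])[n]
    for u,v in pts: print(n,u,v,P[v,u].round(4))
t=np.load('top0.npz')['im'];s=np.load('side0.npz')['im']
a=cv2.resize(t[130:190,290:350],(400,400),interpolation=cv2.INTER_CUBIC)
b=cv2.resize(t[140:240,80:180],(400,400),interpolation=cv2.INTER_CUBIC)
cv2.imwrite('pics/c1.png',np.hstack([a,b])[:,:,::-1])
a=cv2.resize(s[165:215,225:275],(400,400),interpolation=cv2.INTER_CUBIC)
b=cv2.resize(s[220:310,145:235],(400,400),interpolation=cv2.INTER_CUBIC)
cv2.imwrite('pics/c2.png',np.hstack([a,b])[:,:,::-1])
E
```

```text
top 319 158 [ 0.6149 -0.2817  0.06  ]
top 319 165 [ 0.6022 -0.2843  0.0401]
top 302 217 [ 0.4795 -0.2391  0.0415]
top 122 185 [0.5445 0.127  0.1815]
top 140 170 [0.5844 0.1119 0.1253]
top 123 165 [0.5953 0.1469 0.1291]
top 300 300 [ 0.2838 -0.2312  0.0033]
top 70 130 [0.6812 0.2739 0.1089]
top 480 360 [ 0.1364 -0.6479  0.0013]
top 260 40 [ 0.9157 -0.1513  0.049 ]
top 100 210 [0.5006 0.193  0.1298]
side 250 183 [ 0.6119 -0.2741  0.0599]
side 189 238 [0.5453 0.1335 0.1799]
side 190 270 [0.5297 0.1645 0.1403]
side 160 290 [0.5595 0.2107 0.1265]
side 300 180 [ 0.5245 -0.4442 -0.0013]
side 240 330 [0.4151 0.2205 0.1049]
```

View pics/c1.png

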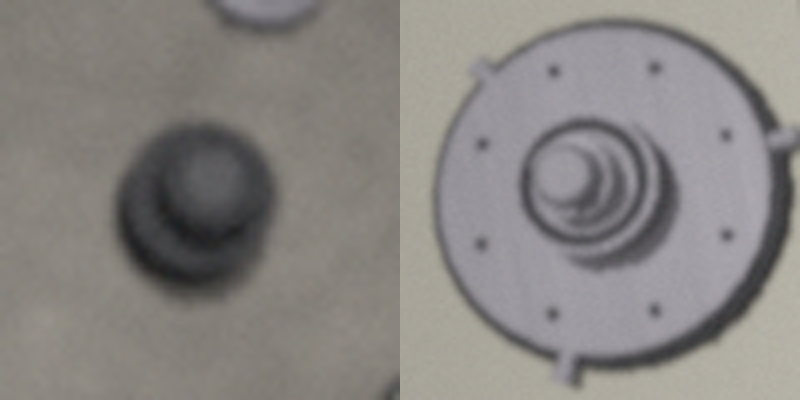

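View pics/c2.png

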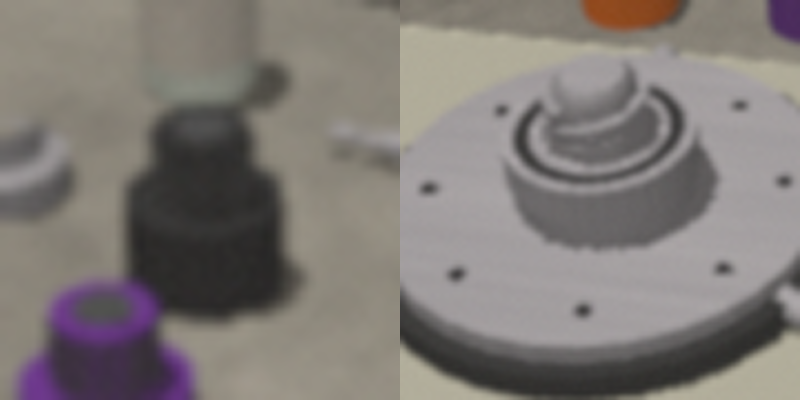

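Run:
```python
from h import *
from scipy.optimize import least_squares
for n in('top','side'):
    P=cloud(n,np.load(n+'0.npz')['d']).reshape(-1,3)
    def sel(c,r,z0,z1):
        m=(np.hypot(P[:,0]-c[0],P[:,1]-c[1])<r)&(P[:,2]>z0)&(P[:,2]<z1); return P[m]
    for nm,c,r,z0,z1 in [('grip',(.61,-.28),.03,.055,.066),('shoulder+',(.61,-.28),.045,.03,.066),('nose',(.548,.13),.03,.178,.188),('bearing',(.548,.13),.05,.15,.160),('table',(.548,.13),.12,.122,.132)]:
        q=sel(c,r,z0,z1)
        if len(q)<4: print(n,nm,len(q));continue
        (cx,cy),rad=cv2.minEnclosingCircle(q[:,:2].astype(np.float32).copy())
        print(n,nm,len(q),'mean',q.mean(0).round(4),'x',q[:,0].min().round(4),q[:,0].max().round(4),'y',q[:,1].min().round(4),q[:,1].max().round(4),'enc',round(cx,4),round(cy,4),round(rad,4))
def circ(pts):
    from numpy.linalg import lstsq
# image-edge based by eye, top
for (u,v) in [(290+160/6.667,0)]: pass
s=6.6667
L,R,T,B=[(x/s) for x in (162,248,138,225)]
print('grip pix',back('top',290+(L+R)/2-.5+.0,130+(T+B)/2-.5,z=.06))
print('nose pix',back('top',80+(528+605-800)/8-.5 ,140+(142+212)/8-.5,z=.182))
print('table pix',back('top',80+(437+772-800)/8-.5,140+(20+362)/8-.5,z=.127))
print('bearing pix',back('top',80+(521+646-800)/8-.5,140+(118+244)/8-.5,z=.155))
```

```text
top grip 172 mean [ 0.6186 -0.2873  0.0602] x 0.6025 0.6369 y -0.3031 -0.2708 enc 0.6193 -0.2871 0.0177
top shoulder+ 410 mean [ 0.6162 -0.2856  0.046 ] x 0.5916 0.6454 y -0.3151 -0.2599 enc 0.6192 -0.2877 0.0279
top nose 188 mean [0.5487 0.1294 0.1815] x 0.5347 0.5631 y 0.1144 0.1458 enc 0.549 0.1302 0.0159
top bearing 711 mean [0.5475 0.1272 0.1544] x 0.5114 0.5858 y 0.0928 0.1668 enc 0.5495 0.1302 0.0383
top table 4233 mean [0.5468 0.1276 0.1271] x 0.4517 0.6369 y 0.0315 0.218 enc 0.5493 0.1279 0.1008
side grip 75 mean [ 0.6181 -0.2836  0.0585] x 0.6022 0.6357 y -0.3034 -0.2674 enc 0.6197 -0.2854 0.0197
side shoulder+ 255 mean [ 0.6163 -0.2781  0.0442] x 0.5924 0.6466 y -0.3108 -0.2595 enc 0.6203 -0.2844 0.0295
side nose 157 mean [0.5481 0.1334 0.1803] x 0.5346 0.562 y 0.1178 0.1466 enc 0.5495 0.132 0.0157
side bearing 666 mean [0.543  0.1412 0.1535] x 0.5117 0.5865 y 0.0937 0.1693 enc 0.5487 0.132 0.0384
side table 3961 mean [0.5394 0.1493 0.126 ] x 0.4613 0.6376 y 0.0419 0.2197 enc 0.5499 0.131 0.0898
grip pix [ 0.61780732 -0.28472691  0.06      ]
nose pix [0.54695592 0.12860125 0.182     ]
table pix [0.54746616 0.13068706 0.127     ]
bearing pix [0.54885334 0.13086998 0.155     ]
```

```bash
cat >> h.py <<'E'
def delta(t,s=None):
    s=s or env.get_state(); R=np.array(s['tcp_rot']); return (R.T@(np.array(t)-s['ee_pos'])*1000).round(2)
def st():
    s=env.get_state(); R=np.array(s['tcp_rot'])
    print('t',round(s['clock'],2),'p',np.round(s['ee_pos'],4),'yawy',round(float(np.degrees(np.arctan2(R[1,1],R[0,1]))),2),'tilt',np.round(R[:2,0],4),'j',np.round(s['joints'],1),'F',np.round(s['ft_force'],2),'M',np.round(s['wrist_torque'],3),'w',round(s['gripper_width'],4)); return s
E
python3 - <<'E'
from h import *
P=cloud('top',np.load('top0.npz')['d'])
for u,v in [(415,130),(410,200),(408,270),(450,200),(377,128),(410,285)]: print(u,v,P[v,u].round(3))
st(); print(delta([.36,-.24,.2]))
R=np.array(env.get_state()['tcp_rot']); print(R.T@np.array([.619-.36,-.2865+.24,-.08]))
E
```

```text
415 130 [ 0.676 -0.509  0.061]
410 200 [ 0.512 -0.488  0.055]
408 270 [ 0.354 -0.471  0.059]
450 200 [ 0.502 -0.535  0.14 ]
377 128 [ 0.674 -0.41   0.092]
410 285 [ 0.312 -0.497  0.001]
t 0.1 p [ 0.1764 -0.5204  0.2302] yawy -71.28 tilt [-0.0005  0.002 ] j [-77.2   5.   78.6  -0.   96.5  -5.9] F [-0.04  0.72  0.14] M [ 0.061  0.005 -0.017] w 0.0854
[  30.69 -206.62 -263.86]
[ 0.07978139  0.12734196 -0.23035235]
```

>>> send_rows(increments=[[1, 3, -20.7, -26.4, 0], [1, 3, -20.7, -26.4, 0], [1, 3, -20.7, -26.4, 0], [1, 3, -20.7, -26.4, 0], [1, 3, -20.7, -26.4, 0], [1, 3, -20.7, -26.4, 0], [1, 3, -20.7, -26.4, 0], [1, 3, -20.7, -26.4, 0], [1, 3, -20.7, -26.4, 0], [1, 3, -20.7, -26.4, 0]])

```text
clock: 1.35
ee_pos: [0.3604, -0.2389, 0.2007]
tcp_rot: [[-0.001, 0.321, -0.947], [0.0, -0.947, -0.321], [-1.0, -0.001, 0.0]]
ft_force: [0.4, 0.5, 0.0]
gripper_width: 0.0858
```

>>> send_rows(increments=[[1, 5, 14, -25.6, 0], [1, 5, 14, -25.6, 0], [1, 10, 14, -25.6, 0], [1, 10, 14, -25.6, 0], [1, 10, 14, -25.6, 0], [1, 10, 14, -25.6, 0], [1, 10, 14, -25.6, 0], [1, 10, 14.3, -25.6, 0], [1, 10, 15, -25.6, 0], [1, 0, 0, 0, 0]])

```text
clock: 2.6
ee_pos: [0.6194, -0.2862, 0.1182]
tcp_rot: [[-0.004, 0.322, -0.947], [0.002, -0.947, -0.322], [-1.0, -0.003, 0.003]]
ft_force: [-0.3, 0.4, 0.4]
gripper_width: 0.0852
```

Run:
```python
from h import *
st(); print(delta([.619,-.2865,.0345]))
im,d=shot('top','top1'); cv2.imwrite('pics/top1c.png',cv2.resize(im[80:240,220:420],(800,640),interpolation=cv2.INTER_CUBIC)[:600,:,::-1])
```

```text
t 2.6 p [ 0.6194 -0.2862  0.1182] yawy -71.23 tilt [-0.0039  0.0022] j [-29.6  24.4  67.6   0.   88.2  41.7] F [-0.34  0.36  0.42] M [-0.008 -0.003  0.013] w 0.0852
[83.67  0.45  0.19]
```

View pics/top1c.png

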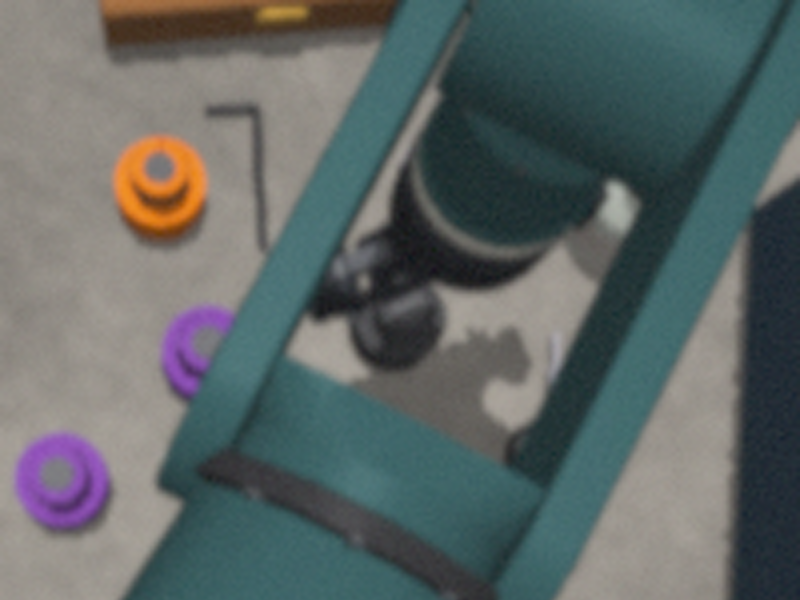

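The arm hides most of the cap in the top view. Its grip is under the gripper at crop (400,320), as planned. Next I lower and close.

>>> send_rows(increments=[[1, 18, 0, 0, 0], [1, 18, 0, 0, 0], [1, 18, 0, 0, 0], [1, 18, 0, 0, 0], [1, 11, 0.4, 0.2, 0], [0, 0, 0, 0, 0], [0, 0, 0, 0, 0], [0, 0, 0, 0, 0], [0, 0, 0, 0, 0], [0, 0, 0, 0, 0]])

```text
clock: 3.9
ee_pos: [0.62, -0.2878, 0.0399]
tcp_rot: [[0.003, 0.321, -0.947], [-0.002, -0.947, -0.321], [-1.0, 0.003, -0.002]]
ft_force: [0.2, -0.1, 4.4]
gripper_width: 0.0318
```

Run:
```python
from h import *
st()
im,d=shot('side','side1'); cv2.imwrite('pics/side1c.png',cv2.resize(im[110:240,170:330],(800,600),interpolation=cv2.INTER_CUBIC)[:600,:,::-1])
```

```text
t 3.9 p [ 0.62   -0.2878  0.0399] yawy -71.28 tilt [ 0.0026 -0.0018] j [-29.6  27.3  72.8  -0.   79.7  41.6] F [ 0.19 -0.11  4.43] M [-0.114 -0.078  0.057] w 0.0318
```

View pics/side1c.png

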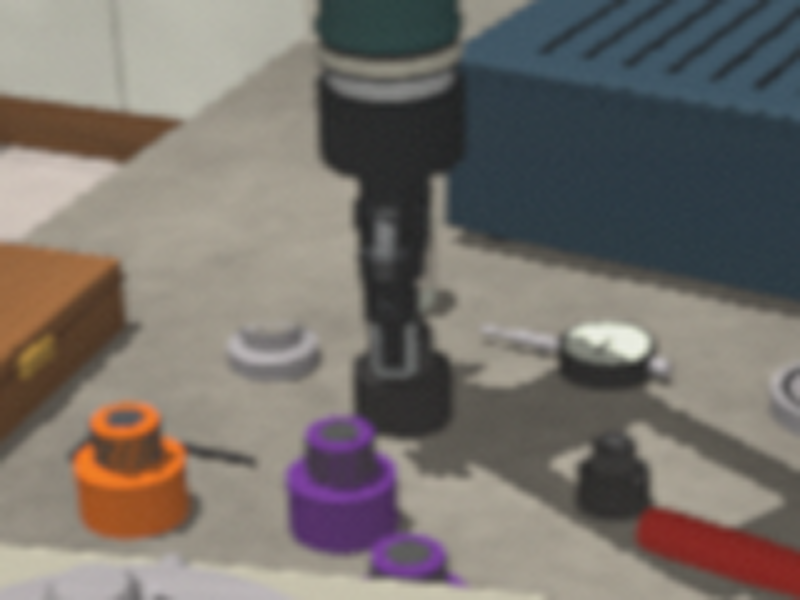

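>>> send_rows(increments=[[1, 0, 0, 0, 0], [1, 0, 0, 0, 0], [1, 0, 0, 0, 0], [1, 0, 0, 0, 0], [1, 0, 0, 0, 0], [1, 0, 0, 0, 0], [1, 0, 0, 0, 0], [1, 0, 0, 0, 0], [1, 0, 0, 0, 0], [1, 0, 0, 0, 0]])

```text
clock: 5.2
ee_pos: [0.6191, -0.2872, 0.0384]
tcp_rot: [[0.0, 0.321, -0.947], [-0.0, -0.947, -0.321], [-1.0, 0.0, -0.0]]
ft_force: [-0.0, -0.8, -0.6]
gripper_width: 0.085
```

Run:
```python
from h import *
st()
```

```text
t 5.2 p [ 0.6191 -0.2872  0.0384] yawy -71.28 tilt [ 0.0001 -0.0001] j [-29.6  27.4  72.9  -0.   79.7  41.6] F [-0.02 -0.8  -0.61] M [-0.008 -0.001 -0.027] w 0.085
```

>>> send_rows(increments=[[1, 0, 0, 0, -10], [1, 0, 0, 0, -10], [1, 0, 0, 0, -10], [1, 0, 0, 0, -10], [1, 0, 0, 0, -10], [1, 0, 0, 0, -10], [1, 0, 0, 0, -10], [1, 0, 0, 0, -10], [1, 2, 0, 0, -10], [1, 2, 0, 0, 0]])

```text
clock: 6.45
ee_pos: [0.6192, -0.2872, 0.0343]
tcp_rot: [[0.0, 0.948, 0.319], [-0.0, 0.319, -0.948], [-1.0, 0.0, 0.0]]
ft_force: [-0.7, 0.2, 0.6]
gripper_width: 0.0854
```

>>> send_rows(increments=[[0, 0, 0, 0, 0], [0, 0, 0, 0, 0], [0, 0, 0, 0, 0], [0, 0, 0, 0, 0], [0, 0, 0, 0, 0], [0, 0, 0, 0, 0], [0, 0, 0, 0, 0], [0, 0, 0, 0, 0], [0, 0, 0, 0, 0], [0, 0, 0, 0, 0]])

```text
clock: 7.7
ee_pos: [0.6194, -0.2874, 0.0348]
tcp_rot: [[0.001, 0.947, 0.321], [-0.001, 0.321, -0.947], [-1.0, 0.001, 0.001]]
ft_force: [-0.5, -1.3, 3.8]
gripper_width: 0.0323
```

Run:
```python
from h import *
st()
im,d=shot('side','side2'); cv2.imwrite('pics/side2c.png',cv2.resize(im[150:210,210:290],(800,600),interpolation=cv2.INTER_CUBIC)[:600,:,::-1])
```

```text
t 7.7 p [ 0.6194 -0.2874  0.0348] yawy 18.72 tilt [ 0.0008 -0.0006] j [-29.6  27.5  73.1  -0.   79.3 -48.4] F [-0.46 -1.3   3.75] M [ 0.002 -0.047 -0.107] w 0.0323
```

View pics/side2c.png

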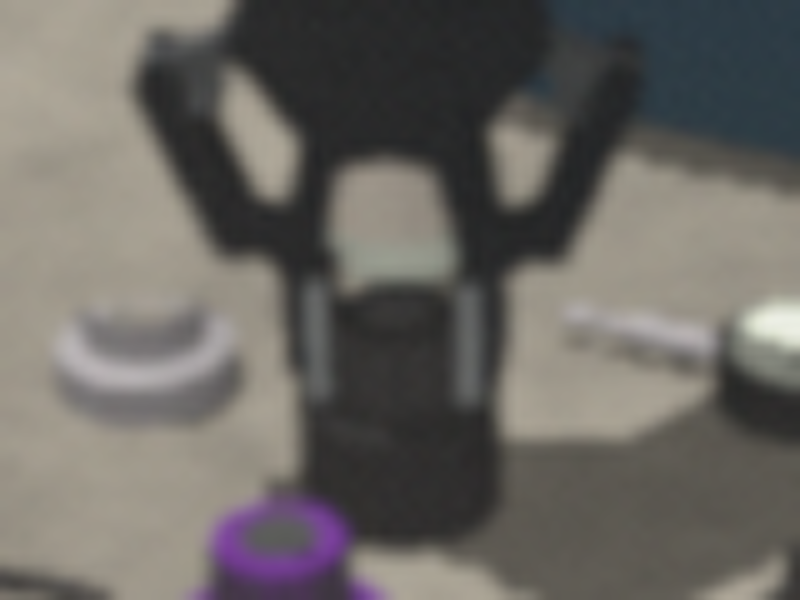

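The side view shows the grip centred between the pads (crop 305–480), with the tips just above the shoulder. Now lift.

>>> send_rows(increments=[[0, -5, 0, 0, 0], [0, -15, 0, 0, 0], [0, -25, 0, 0, 0], [0, -28, 0, 0, 0], [0, -28, 0, 0, 0], [0, -28, 0, 0, 0], [0, -28, 0, 0, 0], [0, -28, 0, 0, 0], [0, -25, 0, 0, 0], [0, -15, 0, 0, 0]])

```text
clock: 9.0
ee_pos: [0.6193, -0.2871, 0.2616]
tcp_rot: [[0.002, 0.947, 0.321], [-0.001, 0.321, -0.947], [-1.0, 0.001, 0.002]]
ft_force: [0.2, -0.7, -2.3]
gripper_width: 0.0327
```

Run:
```python
from h import *
s=st(); print(delta([.549,.1305,.245]))
```

```text
t 9.0 p [ 0.6193 -0.2871  0.2616] yawy 18.73 tilt [ 0.0019 -0.0011] j [-29.6  22.3  54.3  -0.  103.3 -48.4] F [ 0.23 -0.69 -2.31] M [-0.012  0.027 -0.031] w 0.0327
[  15.97   67.55 -418.1 ]
```

>>> send_rows(increments=[[0, 0, 3, -18, 0], [0, 0, 6, -36, 0], [0, 0, 7, -44, 0], [0, 0, 7, -44, 0], [0, 0, 7, -44, 0], [0, 0, 7, -44, 0], [0, 0, 7, -44, 0], [0, 0, 7, -44, 0], [0, 0, 7, -44, 0], [0, 0, 5, -33, 0]])

```text
clock: 10.25
ee_pos: [0.5498, 0.1099, 0.2575]
tcp_rot: [[-0.003, 0.946, 0.323], [0.0, 0.323, -0.946], [-1.0, -0.003, -0.002]]
ft_force: [0.4, 0.1, -2.7]
gripper_width: 0.0325
```

Run:
```python
from h import *
s=st(); print(delta([.549,.1305,.245]))
```

```text
t 10.25 p [0.5498 0.1099 0.2575] yawy 18.85 tilt [-0.0035  0.0005] j [  5.5   6.3  74.2   0.   99.7 -13.4] F [ 0.38  0.14 -2.72] M [-0.033  0.019  0.015] w 0.0325
[ 12.53   5.89 -19.7 ]
```

>>> send_rows(increments=[[0, 0, 1.5, -5, 0], [0, 0, 1.5, -5, 0], [0, 0, 1.5, -5, 0], [0, 0, 1.4, -4.7, 0], [0, 0, 0, 0, -5], [0, 0, 0, 0, -5], [0, 0, 0, 0, -5], [0, 0, 0, 0, -5], [0, 0, 0, 0, 0], [0, 0, 0, 0, 0]])

```text
clock: 11.5
ee_pos: [0.5514, 0.1275, 0.2593]
tcp_rot: [[-0.0, 0.781, 0.624], [-0.0, 0.624, -0.781], [-1.0, -0.0, 0.0]]
ft_force: [-0.1, -0.1, -1.8]
gripper_width: 0.0323
```

Run:
```python
from h import *
s=st(); print(delta([.549,.1305,.245]))
im,d=shot('side','side3'); im2,d2=shot('top','top3')
a=cv2.resize(im[170:310,110:270],(457,400),interpolation=cv2.INTER_CUBIC);b=cv2.resize(im2[120:260,70:190],(343,400),interpolation=cv2.INTER_CUBIC)
cv2.imwrite('pics/3c.png',np.hstack([a,b])[:,:,::-1])
```

```text
t 11.5 p [0.5514 0.1275 0.2593] yawy 38.63 tilt [-0.     -0.0001] j [  7.3   6.8  73.4  -0.   99.8 -31.3] F [-0.1  -0.08 -1.78] M [-0.048 -0.03   0.   ] w 0.0323
[14.26  0.02 -3.84]
```

View pics/3c.png

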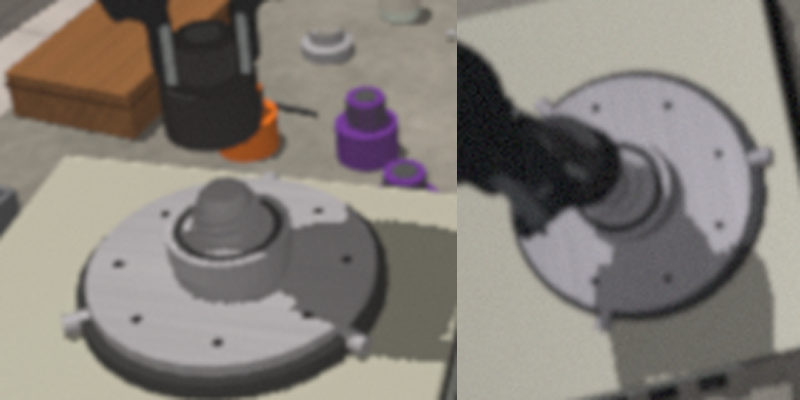

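>>> send_rows(increments=[[0, 0, 0, -2, 0], [0, 0, 0, -1.7, 0], [0, 6, 0, 0, 0], [0, 8, 0, 0, 0], [0, 8, 0, 0, 0], [0, 8, 0, 0, 0], [0, 6, 0, 0, 0], [0, 2, 0, 0, 0], [0, 0, 0, 0, 0], [0, 0, 0, 0, 0]])

```text
clock: 12.85
ee_pos: [0.5492, 0.1306, 0.2217]
tcp_rot: [[0.001, 0.78, 0.626], [-0.0, 0.626, -0.78], [-1.0, 0.001, 0.001]]
ft_force: [-0.4, -0.4, -1.8]
gripper_width: 0.032
```

Run:
```python
from h import *
s=st(); print(delta([.549,.1303,.2165]))
im,d=shot('side','side4'); im2,d2=shot('top','top4')
a=cv2.resize(im[200:300,140:240],(400,400),interpolation=cv2.INTER_CUBIC);b=cv2.resize(im2[140:240,80:180],(400,400),interpolation=cv2.INTER_CUBIC)
cv2.imwrite('pics/4c.png',np.hstack([a,b])[:,:,::-1])
```

```text
t 12.85 p [0.5492 0.1306 0.2217] yawy 38.72 tilt [ 0.0009 -0.    ] j [  7.6   6.9  77.5  -0.   95.5 -31.1] F [-0.4  -0.38 -1.79] M [-0.037 -0.02  -0.035] w 0.032
[ 5.24 -0.32  0.13]
```

View pics/4c.png

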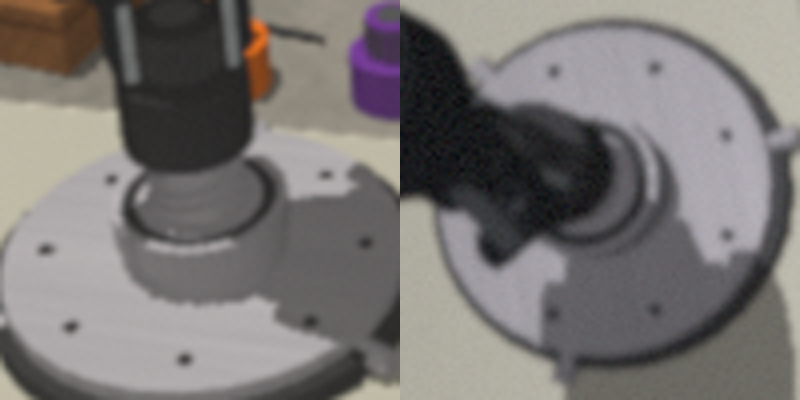

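```bash
cat >> h.py <<'E'
def proj(n,p):
    c=vision.get_calibration(n); f=192/np.tan(np.radians(c['vfov']/2)); q=np.array(c['attitude']).T@(np.array(p)-c['position'])
    return np.array([c['cx']+f*q[0]/-q[2], c['cy']-f*q[1]/-q[2]])
def circpx(n,x,y,z,r):
    return np.array([proj(n,[x+r*np.cos(a),y+r*np.sin(a),z]) for a in np.linspace(0,2*np.pi,73)])
E
python3 - <<'E'
from h import *
im=np.load('side4.npz')['im']; im0=np.load('side0.npz')['im']; t0=np.load('top0.npz')['im']
def ov(im,n,circs,x0,y0,w,s):
    a=cv2.resize(im[y0:y0+w,x0:x0+w],None,fx=s,fy=s,interpolation=cv2.INTER_CUBIC)[:,:,::-1].copy()
    for c,col in circs:
        q=((circpx(n,*c)-[x0,y0]+.5)*s).astype(int); cv2.polylines(a,[q.reshape(-1,1,2)],True,col,1)
    return a
zc=.2217-.0345
A=[((.549,.1303,.155,.0375),(0,0,255)),((.549,.1303,.139,.0375),(0,0,255)),((.549,.1303,.182,.0125),(0,255,0)),((.549,.1303,.127,.095),(255,0,0))]
C=[((.5492,.1306,zc,.0275),(0,255,255)),((.5492,.1306,zc+.034,.0275),(0,255,255))]
cv2.imwrite('pics/ov.png',np.hstack([ov(im,'side',A[:2]+C,145,205,90,4.4),ov(im0,'side',A[:3],145,215,90,4.4)]))
cv2.imwrite('pics/ov2.png',ov(t0,'top',A,80,140,100,5.5))
E
```

```text
(no output)
```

View pics/ov.png

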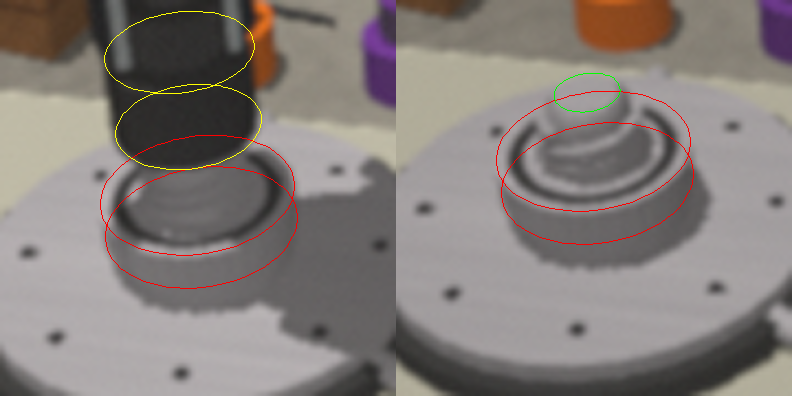

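View pics/ov2.png

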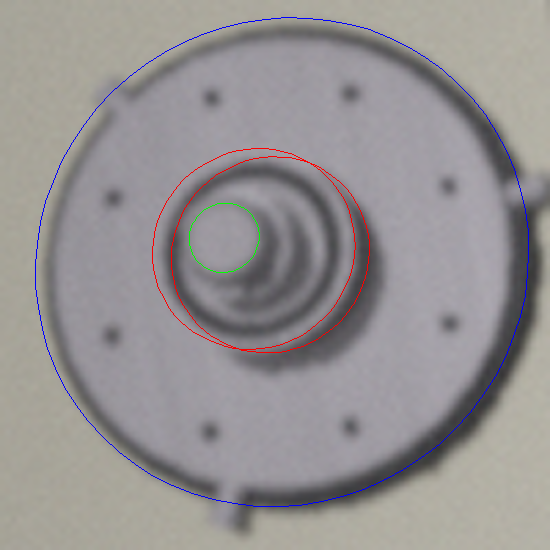

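Run:
```python
from h import *
im=np.load('side4.npz')['im']; im0=np.load('side0.npz')['im']
zc=.2217-.0345
x0,y0,w,s=160,200,60,10
def ov(im,circs):
    a=cv2.resize(im[y0:y0+w,x0:x0+w],None,fx=s,fy=s,interpolation=cv2.INTER_CUBIC)[:,:,::-1].copy()
    a=cv2.convertScaleAbs(a,alpha=1.3,beta=20)
    for c,col in circs:
        q=((circpx('side',*c)-[x0,y0]+.5)*s).astype(int); cv2.polylines(a,[q.reshape(-1,1,2)],True,col,1)
    return a
C=[((.5492,.1306,zc,.0275),(0,255,255)),((.5492,.1306,zc+.034,.0275),(0,255,255)),((.549,.1303,.155,.0375),(0,0,255)),((.549,.1303,.1745,.0205),(0,255,0))]
cv2.imwrite('pics/ov3.png',ov(im,C))
y0=215
cv2.imwrite('pics/ov4.png',ov(im0,[((.549,.1303,.182,.0125),(0,255,0)),((.549,.1303,.1785,.016),(0,255,0)),((.549,.1303,.1745,.0205),(0,255,255)),((.549,.1303,.155,.0205),(0,255,255)),((.549,.1303,.155,.0225),(0,0,255)),((.549,.1303,.155,.0375),(0,0,255))]))
```

```text
(no output)
```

View pics/ov3.png

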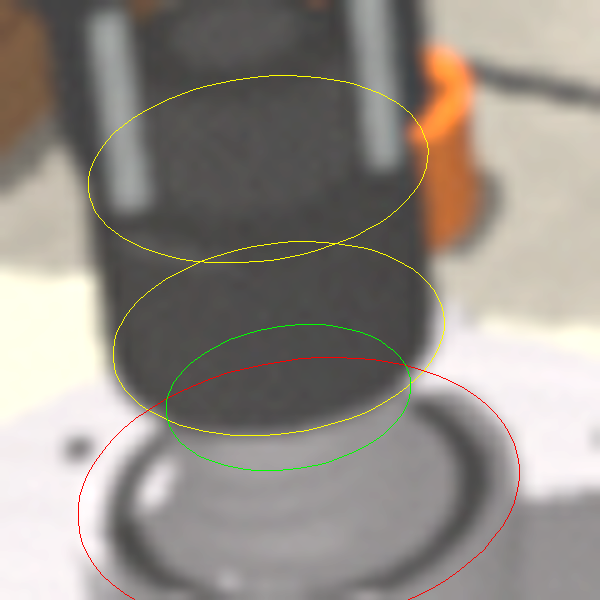

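View pics/ov4.png

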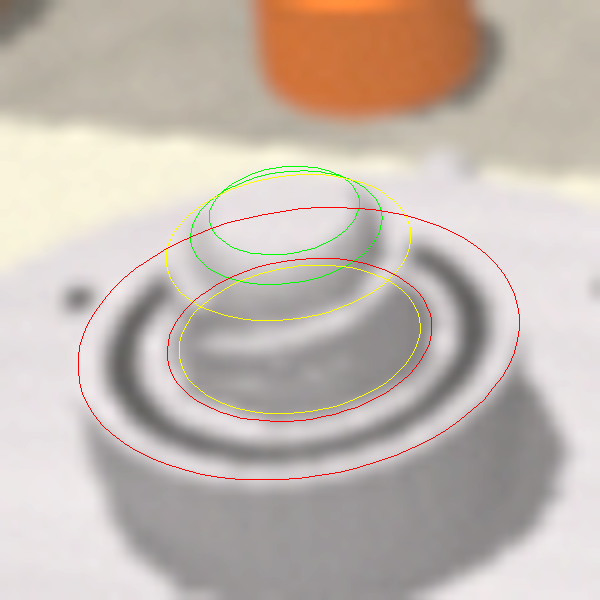

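Side overlay: the arbor outlines fit within about 0.3 px. The cap skirt sits about as predicted, perhaps 0.8 px to the left, which is inside the 4.5 mm nose lead-in. I'll descend slowly and watch the forces.

>>> send_rows(increments=[[0, 1, 0, 0, 0], [0, 1, 0, 0, 0], [0, 1, 0, 0, 0], [0, 1, 0, 0, 0], [0, 1, 0, 0, 0], [0, 1, 0, 0, 0], [0, 1, 0, 0, 0], [0, 1, 0, 0, 0], [0, 0, 0, 0, 0], [0, 0, 0, 0, 0]])

```text
clock: 14.2
ee_pos: [0.549, 0.1306, 0.2133]
tcp_rot: [[0.0, 0.78, 0.626], [-0.0, 0.626, -0.78], [-1.0, -0.0, 0.0]]
ft_force: [-0.3, 0.7, -2.1]
gripper_width: 0.0323
```

Run:
```python
from h import *
s=st(); print(delta([.549,.1303,.2]))
```

```text
t 14.2 p [0.549  0.1306 0.2133] yawy 38.72 tilt [ 0.0001 -0.0001] j [  7.6   7.1  78.3  -0.   94.6 -31.1] F [-0.26  0.71 -2.15] M [ 0.069 -0.009 -0.045] w 0.0323
[13.32 -0.16  0.24]
```

>>> send_rows(increments=[[0, 0.7, 0, 0, 0], [0, 0.7, 0, 0, 0], [0, 0.7, 0, 0, 0], [0, 0.7, 0, 0, 0], [0, 0.7, 0, 0, 0], [0, 0.7, 0, 0, 0], [0, 0.7, 0, 0, 0], [0, 0.7, 0, 0, 0], [0, 0.3, 0, 0, 0], [0, 0, 0, 0, 0]])

```text
clock: 15.45
ee_pos: [0.549, 0.1306, 0.2074]
tcp_rot: [[-0.0, 0.78, 0.626], [-0.0, 0.626, -0.78], [-1.0, -0.0, 0.0]]
ft_force: [-0.7, 0.4, -0.9]
gripper_width: 0.0321
```

Run:
```python
from h import *
s=st(); print(delta([.549,.1303,.2]))
```

```text
t 15.45 p [0.549  0.1306 0.2074] yawy 38.72 tilt [-0.     -0.0001] j [  7.6   7.1  78.9  -0.   94.  -31.1] F [-0.69  0.42 -0.87] M [ 0.026  0.066 -0.014] w 0.0321
[ 7.36 -0.13  0.25]
```

>>> send_rows(increments=[[0, 0.3, 0, 0, 0], [0, 0.3, 0, 0, 0], [0, 0.3, 0, 0, 0], [0, 0.3, 0, 0, 0], [0, 0.3, 0, 0, 0], [0, 0.3, 0, 0, 0], [0, 0, 0, 0, 0], [0, 0, 0, 0, 0], [0, 0, 0, 0, 0], [0, 0, 0, 0, 0]])

```text
clock: 16.7
ee_pos: [0.549, 0.1306, 0.2059]
tcp_rot: [[0.0, 0.78, 0.626], [-0.0, 0.626, -0.78], [-1.0, 0.0, 0.0]]
ft_force: [-0.3, -0.8, 1.5]
gripper_width: 0.032
```

Run:
```python
from h import *
s=st(); print(delta([.549,.1303,.2]))
```

```text
t 16.7 p [0.549  0.1306 0.2059] yawy 38.72 tilt [ 0.0005 -0.0001] j [  7.6   7.2  79.   -0.   93.8 -31.1] F [-0.26 -0.8   1.54] M [-0.027  0.121  0.026] w 0.032
[ 5.89 -0.21  0.19]
```

>>> send_rows(increments=[[0, -0.1, 0, 0, -2], [0, -0.1, 0, 0, -2], [0, -0.1, 0, 0, -2], [0, -0.1, 0, 0, -2], [0, -0.1, 0, 0, -2], [0, 0, 0, 0, 0], [0, 0, 0, 0, 0], [0, 0, 0, 0, 0], [0, 0, 0, 0, 0], [0, 0, 0, 0, 0]])

```text
clock: 17.95
ee_pos: [0.549, 0.1306, 0.2063]
tcp_rot: [[0.0, 0.66, 0.752], [-0.0, 0.752, -0.66], [-1.0, 0.0, 0.0]]
ft_force: [-2.7, -1.6, 3.9]
gripper_width: 0.0324
```

Run:
```python
from h import *
s=st(); print(delta([.549,.1303,.2]))
```

```text
t 17.95 p [0.549  0.1306 0.2063] yawy 48.73 tilt [ 0.0002 -0.0002] j [  7.6   7.2  79.   -0.   93.8 -41.1] F [-2.7  -1.64  3.93] M [-0.316  0.465  0.004] w 0.0324
[ 6.25 -0.2   0.19]
```

>>> send_rows(increments=[[0, -0.12, -0.1, 0, -2], [0, -0.12, -0.1, 0, -2], [0, -0.12, 0, 0, -2], [0, -0.12, 0, 0, -2], [0, -0.12, 0, 0, -2], [0, 0, 0, 0, 0], [0, 0, 0, 0, 0], [0, 0, 0, 0, 0], [0, 0, 0, 0, 0], [0, 0, 0, 0, 0]])

```text
clock: 19.2
ee_pos: [0.5488, 0.1303, 0.2065]
tcp_rot: [[-0.0, 0.519, 0.855], [-0.0, 0.855, -0.519], [-1.0, -0.0, -0.0]]
ft_force: [-0.2, 1.2, 1.1]
gripper_width: 0.0323
```

Run:
```python
from h import *
s=st(); print(delta([.549,.1303,.2]))
```

```text
t 19.2 p [0.5488 0.1303 0.2065] yawy 58.72 tilt [-0.0002 -0.0002] j [  7.6   7.1  79.   -0.   93.9 -51.1] F [-0.15  1.18  1.11] M [0.235 0.093 0.032] w 0.0323
[6.51 0.06 0.17]
```

>>> send_rows(increments=[[0, -0.09, 0, 0, -2], [0, -0.09, 0, 0, -2], [0, -0.09, 0, 0, -2], [0, -0.09, 0, 0, -2], [0, -0.09, 0, 0, -2], [0, 0, 0, 0, 0], [0, 0, 0, 0, 0], [0, 0, 0, 0, 0], [0, 0, 0, 0, 0], [0, 0, 0, 0, 0]])

```text
clock: 20.45
ee_pos: [0.5488, 0.1304, 0.2071]
tcp_rot: [[-0.0, 0.363, 0.932], [-0.0, 0.932, -0.363], [-1.0, -0.0, 0.0]]
ft_force: [0.4, -0.8, -1.8]
gripper_width: 0.0325
```

Run:
```python
from h import *
s=st(); print(delta([.549,.1303,.2]))
```

```text
t 20.45 p [0.5488 0.1304 0.2071] yawy 68.72 tilt [-0.     -0.0001] j [  7.6   7.1  78.9  -0.   93.9 -61.1] F [ 0.38 -0.79 -1.76] M [-0.051  0.043  0.028] w 0.0325
[ 7.14 -0.06  0.22]
```

>>> send_rows(increments=[[0, 0.2, 0, 0, 0], [0, 0.2, 0, 0, 0], [0, 0.2, 0, 0, 0], [0, 0, 0, 0, 0], [0, 0, 0, 0, 0], [0, 0, 0, 0, 0], [0, 0, 0, 0, 0], [0, 0, 0, 0, 0], [0, 0, 0, 0, 0], [0, 0, 0, 0, 0]])

```text
clock: 21.7
ee_pos: [0.5488, 0.1305, 0.2065]
tcp_rot: [[0.0, 0.363, 0.932], [-0.0, 0.932, -0.363], [-1.0, -0.0, 0.0]]
ft_force: [-0.1, -0.0, -2.4]
gripper_width: 0.0324
```

Run:
```python
from h import *
s=st(); print(delta([.549,.1303,.2]))
```

```text
t 21.7 p [0.5488 0.1305 0.2065] yawy 68.73 tilt [ 0.     -0.0001] j [  7.6   7.1  79.   -0.   93.9 -61.1] F [-0.14 -0.   -2.36] M [0.038 0.037 0.041] w 0.0324
[ 6.55 -0.09  0.22]
```

Contact was lost just above 17.5 mm and did not return on lowering 0.6 mm, so the thread end has been passed. Now let it drop.

>>> send_rows(increments=[[0, 0.8, 0, 0, 0], [0, 0.8, 0, 0, 0], [0, 0.8, 0, 0, 0], [0, 0.8, 0, 0, 0], [0, 0.8, 0, 0, 0], [0, 0.6, 0, 0, 0], [0, 0.4, 0, 0, 0], [0, 0.3, 0, 0, 0], [0, 0, 0, 0, 0], [0, 0, 0, 0, 0]])

```text
clock: 22.95
ee_pos: [0.5488, 0.1304, 0.2012]
tcp_rot: [[-0.0, 0.363, 0.932], [-0.0, 0.932, -0.363], [-1.0, -0.0, -0.0]]
ft_force: [-0.1, 0.1, -1.4]
gripper_width: 0.0324
```

Run:
```python
from h import *
s=st(); print(delta([.549,.1303,.2]))
```

```text
t 22.95 p [0.5488 0.1304 0.2012] yawy 68.72 tilt [-0.0001 -0.0001] j [  7.6   7.2  79.5  -0.   93.3 -61.1] F [-0.1   0.07 -1.42] M [-0.051  0.116 -0.023] w 0.0324
[ 1.22 -0.05  0.24]
```

>>> send_rows(increments=[[0, 0.25, 0, 0, 0], [0, 0.25, 0, 0, 0], [0, 0.25, 0, 0, 0], [0, 0.25, 0, 0, 0], [0, 0, 0, 0, 0], [0, 0, 0, 0, 0], [0, 0, 0, 0, 0], [0, 0, 0, 0, 0], [0, 0, 0, 0, 0], [0, 0, 0, 0, 0]])

```text
clock: 24.2
ee_pos: [0.549, 0.1304, 0.2008]
tcp_rot: [[0.001, 0.363, 0.932], [-0.0, 0.932, -0.363], [-1.0, 0.0, 0.001]]
ft_force: [-2.0, -1.3, 4.1]
gripper_width: 0.0326
```

Run:
```python
from h import *
s=st(); print(delta([.549,.1303,.2]))
```

```text
t 24.2 p [0.549  0.1304 0.2008] yawy 68.72 tilt [ 0.0007 -0.0001] j [  7.6   7.2  79.5  -0.   93.2 -61.1] F [-1.99 -1.3   4.1 ] M [-0.188  0.512  0.055] w 0.0326
[ 0.77 -0.11  0.1 ]
```

>>> send_rows(increments=[[0, 0.15, 0, 0, 4], [0, 0.2, 0, 0, 4], [0, 0.23, 0, 0, 4], [0, 0.23, 0, 0, 4], [0, 0.23, 0, 0, 4], [0, 0.23, 0, 0, 4], [0, 0.23, 0, 0, 4], [0, 0.23, 0, 0, 4], [0, 0, 0, 0, 0], [0, 0, 0, 0, 0]])

```text
clock: 25.45
ee_pos: [0.5491, 0.13, 0.1989]
tcp_rot: [[0.001, 0.801, 0.599], [-0.001, 0.599, -0.801], [-1.0, 0.0, 0.001]]
ft_force: [-2.8, -2.5, 5.9]
gripper_width: 0.0322
```

Run:
```python
from h import *
s=st(); print(delta([.549,.1303,.2]))
```

```text
t 25.45 p [0.5491 0.13   0.1989] yawy 36.77 tilt [ 0.0008 -0.001 ] j [  7.6   7.3  79.7  -0.1  93.  -29.2] F [-2.84 -2.52  5.93] M [-0.479  0.365 -0.024] w 0.0322
[-1.13  0.13 -0.31]
```

>>> send_rows(increments=[[0, 0.1, -0.2, 0, 4], [0, 0.2, -0.1, 0, 5], [0, 0.29, 0, 0, 5], [0, 0.29, 0, 0, 5], [0, 0.29, 0, 0, 5], [0, 0.29, 0, 0, 5], [0, 0.29, 0, 0, 5], [0, 0.29, 0, 0, 5], [0, 0.29, 0, 0, 5], [0, 0, 0, 0, 0]])

```text
clock: 26.7
ee_pos: [0.5492, 0.1301, 0.1963]
tcp_rot: [[0.001, 0.992, -0.125], [-0.0, -0.125, -0.992], [-1.0, 0.002, -0.0]]
ft_force: [0.4, -1.7, 4.0]
gripper_width: 0.0324
```

Run:
```python
from h import *
s=st(); print(delta([.549,.1303,.2]))
```

```text
t 26.7 p [0.5492 0.1301 0.1963] yawy -7.18 tilt [ 0.0015 -0.0002] j [ 7.6  7.3 80.  -0.  92.6 14.8] F [ 0.37 -1.7   4.02] M [-0.343  0.04  -0.033] w 0.0324
[-3.68 -0.19 -0.16]
```

>>> send_rows(increments=[[0, 0.25, 0, 0.1, 5], [0, 0.28, 0, 0, 5], [0, 0.29, 0, 0, 5], [0, 0.29, 0, 0, 5], [0, 0.29, 0, 0, 5], [0, 0.29, 0, 0, 5], [0, 0.29, 0, 0, 5], [0, 0.29, 0, 0, 5], [0, 0.29, 0, 0, 5], [0, 0, 0, 0, 0]])

```text
clock: 27.95
ee_pos: [0.5494, 0.131, 0.1937]
tcp_rot: [[0.002, 0.614, -0.789], [0.002, -0.789, -0.614], [-1.0, 0.0, -0.003]]
ft_force: [1.6, 0.6, 2.4]
gripper_width: 0.0319
```

Run:
```python
from h import *
s=st(); print(delta([.549,.1303,.2]))
```

```text
t 27.95 p [0.5494 0.131  0.1937] yawy -52.1 tilt [0.0023 0.0015] j [ 7.6  7.4 80.2  0.1 92.3 59.7] F [1.61 0.57 2.41] M [ 0.203 -0.394 -0.015] w 0.0319
[-6.26  0.28  0.7 ]
```

>>> send_rows(increments=[[0, 0.28, 0, 0, 5], [0, 0.29, 0, 0, 5], [0, 0.29, 0, 0, 5], [0, 0.29, 0, 0, 5], [0, 0.29, 0, 0, 5], [0, 0.29, 0, 0, 5], [0, 0.29, 0, 0, 5], [0, 0.29, 0, 0, 5], [0, 0.29, 0, 0, 5], [0, 0, 0, 0, 0]])

```text
clock: 29.2
ee_pos: [0.5489, 0.1305, 0.1911]
tcp_rot: [[0.001, -0.124, -0.992], [0.001, -0.992, 0.124], [-1.0, -0.001, -0.001]]
ft_force: [1.2, 0.7, 3.1]
gripper_width: 0.0321
```

Run:
```python
from h import *
s=st(); print(delta([.549,.1303,.2]))
```

```text
t 29.2 p [0.5489 0.1305 0.1911] yawy -97.1 tilt [0.001  0.0006] j [  7.6   7.4  80.5   0.   92.1 104.7] F [1.21 0.73 3.12] M [ 0.181 -0.321 -0.056] w 0.0321
[-8.94  0.18 -0.1 ]
```

>>> send_rows(increments=[[0, 0.14, 0, 0, 2.5], [0, 0.14, 0, 0, 2.5], [0, 0.14, 0, 0, 2.5], [0, 0.14, 0, 0, 2.5], [0, 0.14, 0, 0, 2.5], [0, 0.14, 0, 0, 2.5], [0, 0.14, 0, 0, 2.5], [0, 0, 0, 0, 0], [0, 0, 0, 0, 0], [0, 0, 0, 0, 0]])

```text
clock: 30.45
ee_pos: [0.5488, 0.1303, 0.1901]
tcp_rot: [[0.001, -0.418, -0.908], [0.0, -0.908, 0.418], [-1.0, -0.0, -0.0]]
ft_force: [2.6, 0.9, 2.2]
gripper_width: 0.0329
```

Run:
```python
from h import *
s=st(); print(delta([.549,.1303,.2]))
```

```text
t 30.45 p [0.5488 0.1303 0.1901] yawy -114.72 tilt [0.0005 0.0002] j [  7.6   7.4  80.6   0.   92.  122.3] F [2.56 0.93 2.15] M [ 0.194 -0.327  0.005] w 0.0329
[-9.94 -0.1  -0.21]
```

>>> send_rows(increments=[[0, 0.1, 0, 0, 2], [0, 0.1, 0, 0, 2], [0, 0.1, 0, 0, 2], [0, 0, 0, 0, 0], [0, 0, 0, 0, 0], [0, 0, 0, 0, 0], [0, 0, 0, 0, 0], [0, 0, 0, 0, 0], [0, 0, 0, 0, 0], [0, 0, 0, 0, 0]])

```text
clock: 31.7
ee_pos: [0.5486, 0.1301, 0.1898]
tcp_rot: [[0.0, -0.512, -0.859], [-0.0, -0.859, 0.512], [-1.0, 0.0, -0.0]]
ft_force: [0.6, -0.6, 2.9]
gripper_width: 0.0323
```

Run:
```python
from h import *
s=st(); print(delta([.549,.1303,.2]))
```

```text
t 31.7 p [0.5486 0.1301 0.1898] yawy -120.78 tilt [ 0.     -0.0003] j [  7.6   7.4  80.6  -0.   92.  128.4] F [ 0.57 -0.65  2.94] M [-0.06  -0.297 -0.019] w 0.0323
[-10.24  -0.42  -0.24]
```

>>> send_rows(increments=[[0, 0.08, 0, 0, 1.5], [0, 0.08, 0, 0, 1.5], [0, 0.08, 0, 0, 1.5], [0, 0, 0, 0, 0], [0, 0, 0, 0, 0], [0, 0, 0, 0, 0], [0, 0, 0, 0, 0], [0, 0, 0, 0, 0], [0, 0, 0, 0, 0], [0, 0, 0, 0, 0]])

```text
clock: 32.95
ee_pos: [0.5486, 0.13, 0.1897]
tcp_rot: [[0.0, -0.578, -0.816], [-0.0, -0.816, 0.578], [-1.0, 0.0, -0.0]]
ft_force: [1.2, -2.1, 4.5]
gripper_width: 0.0325
```

Run:
```python
from h import *
s=st(); print(delta([.549,.1303,.2]))
```

```text
t 32.95 p [0.5486 0.13   0.1897] yawy -125.29 tilt [ 0.0003 -0.0003] j [  7.6   7.4  80.6  -0.   92.  132.9] F [ 1.23 -2.11  4.46] M [-0.346 -0.203 -0.104] w 0.0325
[-10.31  -0.44  -0.14]
```

>>> send_rows(increments=[[0, 0.03, 0, 0, 1.5], [0, 0.03, 0, 0, 1.5], [0, 0.03, 0, 0, 1], [0, 0, 0, 0, 0], [0, 0, 0, 0, 0], [0, 0, 0, 0, 0], [0, 0, 0, 0, 0], [0, 0, 0, 0, 0], [0, 0, 0, 0, 0], [0, 0, 0, 0, 0]])

```text
clock: 34.2
ee_pos: [0.5488, 0.1301, 0.1897]
tcp_rot: [[0.001, -0.633, -0.774], [-0.0, -0.774, 0.633], [-1.0, -0.0, -0.001]]
ft_force: [1.6, -1.8, 5.2]
gripper_width: 0.0325
```

Run:
```python
from h import *
s=st(); print(delta([.549,.1303,.2])); print(s['effort'])
```

```text
t 34.2 p [0.5488 0.1301 0.1897] yawy -129.27 tilt [ 0.0007 -0.0002] j [  7.6   7.4  80.6  -0.   91.9 136.9] F [ 1.65 -1.83  5.25] M [-0.293 -0.239 -0.   ] w 0.0325
[-10.3   -0.31  -0.04]
[ 1.12183180e+00 -3.39267504e+01 -2.79980904e+01  6.29299432e-01
  3.22849061e-01 -4.48535153e-03]
```

The skirt stopped descending at TCP z 0.1897, so it is on the bearing, but there is still no torque because the 1 mm thread play is being taken up. The last joint is near its limit, so I'll regrip before tightening.

>>> send_rows(increments=[[0, -0.6, 0, 0, 0], [1, 0, 0, 0, 0], [1, 0, 0, 0, 0], [1, 0, 0, 0, 0], [1, 0, 0, 0, 0], [1, 0, 0, 0, -10], [1, 0, 0, 0, -10], [1, 0, 0, 0, -10], [1, 0, 0, 0, -10], [1, 0, 0, 0, -10]])

```text
clock: 35.45
ee_pos: [0.5485, 0.1302, 0.19]
tcp_rot: [[-0.0, 0.192, -0.981], [0.0, -0.981, -0.192], [-1.0, -0.0, 0.0]]
ft_force: [-0.6, 0.3, 0.2]
gripper_width: 0.0853
```

>>> send_rows(increments=[[1, 0, 0, 0, -5], [1, 0, 0, 0, 0], [0, 0, 0, 0, 0], [0, 0, 0, 0, 0], [0, 0, 0, 0, 0], [0, 0, 0, 0, 0], [0, 0, 0, 0, 0], [0, 0, 0, 0, 0], [0, 0, 0, 0, 0], [0, 0, 0, 0, 0]])

```text
clock: 36.7
ee_pos: [0.5487, 0.1303, 0.1903]
tcp_rot: [[0.001, 0.271, -0.963], [0.0, -0.963, -0.271], [-1.0, -0.0, -0.001]]
ft_force: [-0.2, 1.4, 1.4]
gripper_width: 0.0324
```

Run:
```python
from h import *
s=st()
```

```text
t 36.7 p [0.5487 0.1303 0.1903] yawy -74.27 tilt [0.0005 0.0002] j [ 7.6  7.4 80.6  0.  92.  81.9] F [-0.24  1.41  1.39] M [ 0.161  0.018 -0.036] w 0.0324
```

Regripped. Now tighten in small turns, watching Mz.

>>> send_rows(increments=[[0, 0, 0, 0, 2], [0, 0, 0, 0, 2], [0, 0, 0, 0, 2], [0, 0, 0, 0, 0], [0, 0, 0, 0, 0], [0, 0, 0, 0, 0], [0, 0, 0, 0, 0], [0, 0, 0, 0, 0], [0, 0, 0, 0, 0], [0, 0, 0, 0, 0]])

```text
clock: 37.95
ee_pos: [0.5487, 0.1299, 0.1902]
tcp_rot: [[0.001, 0.169, -0.986], [-0.0, -0.986, -0.169], [-1.0, 0.001, -0.0]]
ft_force: [3.1, -1.8, 4.6]
gripper_width: 0.0324
```

Run:
```python
from h import *
s=st();print(s['effort'].round(3))
```

```text
t 37.95 p [0.5487 0.1299 0.1902] yawy -80.29 tilt [ 0.0006 -0.0005] j [ 7.6  7.4 80.6 -0.  92.  87.9] F [ 3.07 -1.77  4.61] M [-0.768 -0.395  0.056] w 0.0324
[  1.841 -34.368 -28.037   1.25    0.661   0.057]
```

>>> send_rows(increments=[[0, 0, 0.1, -0.15, 1], [0, 0, 0, 0, 1], [0, 0, 0, 0, 1], [0, 0, 0, 0, 0], [0, 0, 0, 0, 0], [0, 0, 0, 0, 0], [0, 0, 0, 0, 0], [0, 0, 0, 0, 0], [0, 0, 0, 0, 0], [0, 0, 0, 0, 0]])

```text
clock: 39.2
ee_pos: [0.5487, 0.1304, 0.1903]
tcp_rot: [[0.0, 0.117, -0.993], [0.0, -0.993, -0.117], [-1.0, -0.0, -0.0]]
ft_force: [1.4, -1.4, 5.1]
gripper_width: 0.0322
```

Run:
```python
from h import *
s=st();print(s['effort'].round(3))
```

```text
t 39.2 p [0.5487 0.1304 0.1903] yawy -83.3 tilt [0.0003 0.0005] j [ 7.6  7.4 80.5  0.  92.  90.9] F [ 1.44 -1.43  5.09] M [-0.551 -0.305  0.059] w 0.0322
[ 1.1800e+00 -3.3924e+01 -2.7820e+01  8.6500e-01  5.1700e-01  2.9000e-02]
```

>>> send_rows(increments=[[0, 0, 0, 0, 0.7], [0, 0, 0, 0, 0.7], [0, 0, 0, 0, 0.7], [0, 0, 0, 0, 0], [0, 0, 0, 0, 0], [0, 0, 0, 0, 0], [0, 0, 0, 0, 0], [0, 0, 0, 0, 0], [0, 0, 0, 0, 0], [0, 0, 0, 0, 0]])

```text
clock: 40.45
ee_pos: [0.5488, 0.1304, 0.1902]
tcp_rot: [[0.0, 0.08, -0.997], [0.0, -0.997, -0.08], [-1.0, -0.0, -0.0]]
ft_force: [2.3, -1.7, 4.8]
gripper_width: 0.0322
```

Run:
```python
from h import *
s=st();print(s['effort'].round(3))
```

```text
t 40.45 p [0.5488 0.1304 0.1902] yawy -85.4 tilt [0.0003 0.0004] j [ 7.6  7.4 80.5  0.  92.  93. ] F [ 2.29 -1.71  4.76] M [-0.619 -0.38   0.098] w 0.0322
[  1.18  -33.967 -27.814   0.898   0.54    0.073]
```

>>> send_rows(increments=[[0, 0, 0, 0, 0.7], [0, 0, 0, 0, 0.7], [0, 0, 0, 0, 0.7], [0, 0, 0, 0, 0.7], [0, 0, 0, 0, 0], [0, 0, 0, 0, 0], [0, 0, 0, 0, 0], [0, 0, 0, 0, 0], [0, 0, 0, 0, 0], [0, 0, 0, 0, 0]])

```text
clock: 41.7
ee_pos: [0.5488, 0.1302, 0.1902]
tcp_rot: [[0.0, 0.032, -1.0], [-0.0, -1.0, -0.032], [-1.0, 0.0, -0.0]]
ft_force: [1.7, -2.8, 5.2]
gripper_width: 0.0327
```

Run:
```python
from h import *
s=st();print(s['effort'].round(3))
im,d=shot('side','side5'); 
cv2.imwrite('pics/5c.png',cv2.resize(im[190:290,130:250],(720,600),interpolation=cv2.INTER_CUBIC)[:,:,::-1])
```

```text
t 41.7 p [0.5488 0.1302 0.1902] yawy -88.19 tilt [ 0.0004 -0.    ] j [ 7.6  7.4 80.5 -0.  92.  95.8] F [ 1.66 -2.77  5.23] M [-0.637 -0.299  0.163] w 0.0327
[  1.293 -33.978 -27.792   1.048   0.54    0.188]
```

View pics/5c.png

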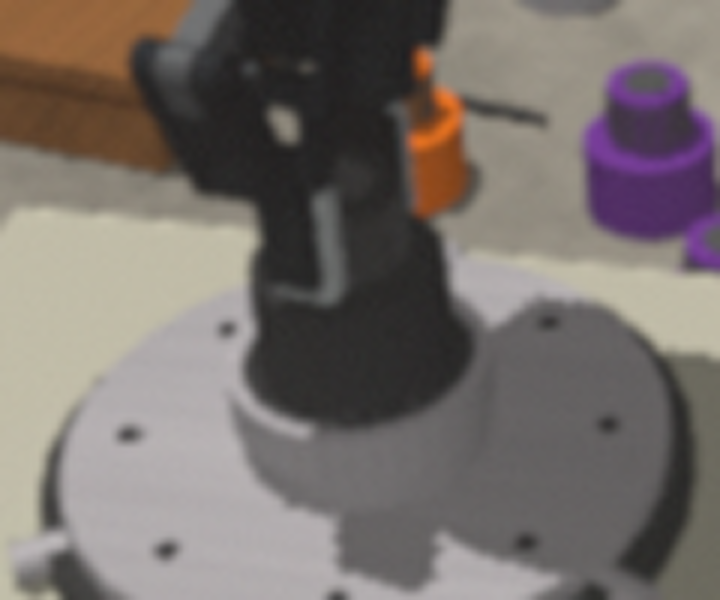

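The picture shows the skirt down on the bearing (crop 250–475, y≈420) with no visible gap. Torque is 0.16–0.19 N m and rising, so about 2° more will be finger-tight.

>>> send_rows(increments=[[0, 0, 0, 0, 0.7], [0, 0, 0, 0, 0.7], [0, 0, 0, 0, 0.6], [0, 0, 0, 0, 0], [0, 0, 0, 0, 0], [0, 0, 0, 0, 0], [0, 0, 0, 0, 0], [0, 0, 0, 0, 0], [0, 0, 0, 0, 0], [0, 0, 0, 0, 0]])

```text
clock: 43.0
ee_pos: [0.5487, 0.1301, 0.1902]
tcp_rot: [[0.0, -0.003, -1.0], [-0.0, -1.0, 0.003], [-1.0, 0.0, -0.0]]
ft_force: [3.1, -2.5, 4.7]
gripper_width: 0.032
```

Run:
```python
from h import *
s=st();print(s['effort'].round(3))
```

```text
t 43.0 p [0.5487 0.1301 0.1902] yawy -90.16 tilt [ 0.0002 -0.0003] j [ 7.6  7.4 80.5 -0.  92.  97.7] F [ 3.1  -2.48  4.67] M [-0.704 -0.319  0.36 ] w 0.032
[  1.294 -33.993 -27.806   1.138   0.531   0.398]
```

Finger-tight at 0.36–0.40 N m. Release and withdraw straight up.

>>> send_rows(increments=[[1, 0, 0, 0, 0], [1, 0, 0, 0, 0], [1, 0, 0, 0, 0], [1, 0, 0, 0, 0], [1, 0, 0, 0, 0], [1, -10, 0, 0, 0], [1, -20, 0, 0, 0], [1, -25, 0, 0, 0], [1, -25, 0, 0, 0], [1, -20, 0, 0, 0]])

```text
clock: 44.25
ee_pos: [0.549, 0.1301, 0.2923]
tcp_rot: [[0.002, -0.003, -1.0], [0.0, -1.0, 0.003], [-1.0, -0.0, -0.002]]
ft_force: [1.2, 0.9, 0.2]
gripper_width: 0.0857
```

>>> send_rows(increments=[[1, 0, -20, 10, 0], [1, 0, 20, 20, 0], [1, 0, 0, 30, 0], [1, 0, 0, 30, 0], [1, 0, 0, 30, 0], [1, 0, 0, 30, 0], [1, 0, 0, 20, 0], [1, 0, 0, 0, 0], [1, 0, 0, 0, 0], [1, 0, 0, 0, 0]])

```text
clock: 45.5
ee_pos: [0.3794, 0.1306, 0.2899]
tcp_rot: [[-0.0, -0.003, -1.0], [-0.0, -1.0, 0.003], [-1.0, 0.0, 0.0]]
ft_force: [-0.3, -0.3, 0.1]
gripper_width: 0.0854
```

Run:
```python
from h import *
s=st()
im,d=shot('side','side6'); im2,d2=shot('top','top6')
a=cv2.resize(im[200:300,140:240],(400,400),interpolation=cv2.INTER_CUBIC);b=cv2.resize(im2[140:240,80:180],(400,400),interpolation=cv2.INTER_CUBIC)
cv2.imwrite('pics/6c.png',np.hstack([a,b])[:,:,::-1])
for n,dd in (('side',d),('top',d2)):
    P=cloud(n,dd).reshape(-1,3)
    for nm,r,z0,z1 in(('grip',.03,.21,.22),('shoulder',.03,.185,.195),('bear',.05,.15,.16)):
        q=P[(np.hypot(P[:,0]-.549,P[:,1]-.1303)<r)&(P[:,2]>z0)&(P[:,2]<z1)]
        if len(q)>3: print(n,nm,len(q),np.median(q,0).round(4),cv2.minEnclosingCircle(q[:,:2].astype(np.float32).copy()))
```

```text
t 45.5 p [0.3794 0.1306 0.2899] yawy -90.19 tilt [-0.0002 -0.0002] j [ 10.9 -14.4  90.   -0.  104.5 101.1] F [-0.26 -0.26  0.05] M [ 0.019 -0.018  0.015] w 0.0854
side grip 228 [0.5473 0.1345 0.2141] ((0.5486705303192139, 0.13204434514045715), 0.018229229375720024)
side shoulder 330 [0.539  0.1441 0.1881] ((0.5487445592880249, 0.13214008510112762), 0.028109434992074966)
side bear 468 [0.5334 0.1519 0.1535] ((0.548596203327179, 0.1315651834011078), 0.03846985846757889)
top grip 271 [0.5478 0.1296 0.2151] ((0.5483918190002441, 0.13068334758281708), 0.017625687643885612)
top shoulder 312 [0.541  0.1196 0.189 ] ((0.5486469268798828, 0.1306389719247818), 0.027846887707710266)
top bear 379 [0.5392 0.1115 0.1545] ((0.5487969517707825, 0.13034509122371674), 0.0378820076584816)
```

View pics/6c.png

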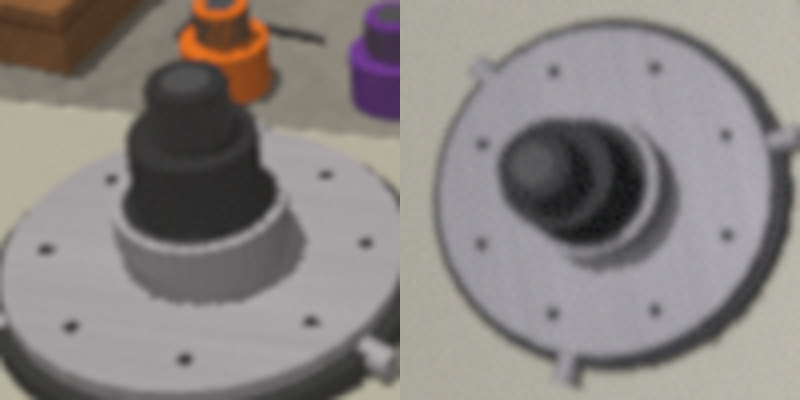

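View pics/top6.png

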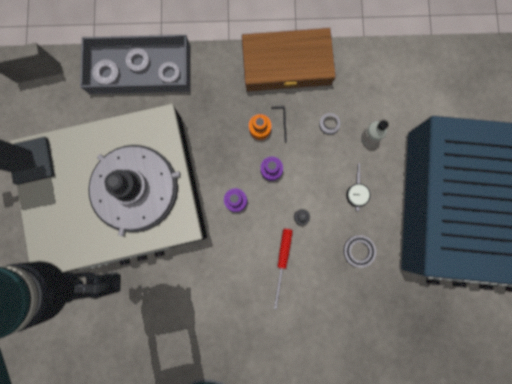

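The cap stands upright, with its skirt flush on the bearing: top at z 0.2151 against 0.215 expected, shoulder 0.189 against 0.189. It is concentric with the bearing within 0.5 mm. The other things are where they were, and the gripper is clear.

```bash
python3 -c "
from h import *
print(ticket.close_job())"
```

```text
the job is handed in; nothing more can be done
None
```

The cap is screwed home on the arbor and finger-tight, and I handed the job in at about 45.6 s of the 67 s; it reports no verdict. I gripped it twice at right angles to centre it, set it over the nose and backed it off about 30° until contact was lost. It then went down about 6 mm into the thread start. From there I screwed it down clockwise, regripped near the last joint's limit, and tightened it to about 0.36–0.40 N m before letting go.

**Last checks**
- **Height and centring:** The top camera puts the grip top at z 0.2151 m and the shoulder at 0.189 m, against 0.215 and 0.189 expected for home. The cap's axis is within about 0.5 mm of the bearing's.
- **Forces:** At the ends of the moves, the push on the cap stayed at about 8 N vertically and 4 N sideways. Forces within a move were not read.
- **Other things:** By eye in the top view, nothing else on the bench has moved, and the gripper is clear.

**What disagreed or was not directly checked**
- **Side camera bias:** It read about 1 to 2 mm off in y against the robot and the top camera throughout, so I relied on the top camera and the forces.
- **Tightening torque:** It ended somewhat above the 0.25 N m aim, but well below 1 N m.
- **Thread steps:** I inferred the climb to the top of the thread and the drop from tool height and force. Neither was seen in a picture.

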